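Index the chocolate carousel and start the shot

ROBOT

A 6-joint arm with a two-finger parallel gripper is mounted at the origin on the work surface. World frame = base frame: x ahead of the robot, y to its left, z up, the work surface at z = 0. Lengths are in m, angles in degrees, forces in N, time in s.
With the tool pointing down it reaches from about 0.225 to 0.875 m from the base axis. Payload 3.4 kg.
Tool frame: the origin (TCP) lies between the finger pads; the fingertips stand 8 mm ahead of it and the grasp point (between the pads) lies 11 mm behind it; x points along the fingers, y is the direction in which the jaws open and shut, and the axes are right-handed (so a half turn about x gives the same grasp; the last joint's range is limited). The gripper opens to 85 mm and grips with 20 to 120 N. Pads are 22 mm wide; open, the fingers measure 114 mm over their backs; the gripper's body (76 mm by 85 mm) begins 54 mm behind the grasp point. The pads swing forward as they close: fully open they stand 13 mm farther back than shut.
Start: joints at [-82.048, 15.808, 86.224, -0, 77.962, -6.933], TCP at [0.148, -0.556, 0.239] pointing down, gripper open.
Joint ranges: [-165.64, 165.64], [-43.16, 119.46], [12.63, 154.43], [-67.54, 247.53], [6.08, 155.33], [-154.97, 154.97]. Speed limits (degrees/s): [147.25, 147.25, 180, 180, 180, 180].

INTERFACE

Orientations are given as a 3x3 rotation matrix whose columns are the frame's x, y, z axes.
In Python, from plant import ctrl gives the robot as it stands.
- The arm moves only by the tool move_arm, never from a script. Its argument "deltas" is a list that holds one entry, the list of rows, each a list of 7 numbers: the shift along the tool's x, y, z scaled (see below), then the turn, a rotation vector about the tool's x, y, z scaled (see below), then the opening, from 0 (shut) to 1 (fully open). In form: [[[tx, ty, tz, rx, ry, rz, fingers], ...]]. A call has 1 to 12 rows; each row is the pose to reach, as a shift and turn from the pose measured when the call began, along the tool's axes at that moment, turning the shorter way round; what a row does not reach only later rows make up. The controller multiplies each number of a shift by 0.2 m and each number of a turn by 180 degrees. A row lasts 1/10 s, in which the tool goes at most 50 mm and 8.59 degrees, less where a joint would pass 70% of its speed; a pose out of reach is approached as far as the arm can. A call with a number of a shift or a turn outside -1 to 1 is refused whole. A call with a gripper value outside its range is refused whole. The fingers move at their own pace and stop on an object; the grip force is fixed at half the most. Time passes only in rows, so rows that repeat a pose let the fingers close. It gives the time, the measured TCP pose, the force and the opening at its end, in the units of the state.
- ctrl.get_state(): the state, without advancing time (a new reading comes with each control period).
- ctrl.snapshot(name): name is "scene" or "top" or "wrist"; returns the picture (420x560x3 uint8, red, green, blue); there is no depth.
- ctrl.get_calibration(name): a dict with "fov_y" (degrees; the focal length in pixels is half the picture's height over the tangent of half this angle, whatever the lens; pixels are square), "cx", "cy" (the principal point, pixels), "eye" and "attitude" of the camera in the world; the wrist camera has in their place "mount" (4x4, takes a point from camera to tool coordinates, whose origin is the TCP and whose axes are the tool frame's). Camera axes: x right, y down, z forward; pixel columns grow to the right and rows downward; lengths in m; the calibration is good to about 2 mm. The wrist camera is an equidistant fisheye: a pixel r from the principal point sees the ray r / f radians off the axis. A picture is of the moment at which its call begins: read the wrist's pose just before it. get_calibration takes no time and is no camera call.
- ctrl.hand_in(): hands the job in, once; it reports no verdict.
Trained networks look in the newest picture that a camera, given by its name, has taken for a name from the list of things; names that differ only in an ending like _2 or _b are one class to them, and where a whole thing is asked for, a point or a joint stands for the part that bears it (a point fixed in the world has none). Each returns a list of dicts, best first, with "confidence" (0 to 1); they miss things now and then, are a little off and sometimes report something else, mostly with a low value. They report only what shows in the picture. A call takes as long as a camera call. They do not tell look-alikes from the thing itself.
- ctrl.look_for(label, camera): "xyz" ([x, y, z] in m, in the coordinates of the camera as it stood for that picture, good to about 4 mm: the middle of the surface that is visible of it).
- ctrl.landmark_of(label, camera): "xyz" ([x, y, z] in m, in the coordinates of the camera as it stood for that picture, good to about 4 mm: a listed point, or the origin of a listed thing).
The state is a dict: "time_s": time; "joints": joint angles; "qvel": joint speeds; "joint_torque": joint torques, N m; "tool_pos": TCP position; "tcp_rot": TCP orientation; "wrist_force": force on the tool from outside, world axes, zero at the start; "ft_torque": the same for the moment, N m; "finger_gap": opening from 0.0 (shut) to 1.0 (fully open).
Only numpy, scipy, OpenCV 4.12 (cv2) and the standard library are available. Lean on these libraries where they do the work, as an engineer would, in place of code of your own. Each camera call takes 0.05 s, during which the arm holds its last target.

TASK

With a fingertip, push on the carousel's arms to turn it until the empty cup stands squarely under the depositor's nozzle and stays there, then press the black start button down with a fingertip and let go. Do not press the button before the empty cup is in place, do not touch any of the cups (all three must stay seated upright on their pads), and leave the other things on the table where they are.

Things in the scene. Friction and masses are not known exactly. Their poses are not given: they have to be found in the camera images.
- axis (a point): Centre of the carousel, on its upright turning axis, 90 mm above the table. Low white foot (150 mm across, up to 20 mm high), a pillar, and a rotor: hub 56 mm across with its top 110 mm above the table, and three level aluminium arms 120 degrees apart.
- rotor (a joint): Angle of the carousel's rotor in rad, 0 at the start, growing counter-clockwise seen from above. It turns all the way round, either way, without stops; the bearing is stiff (about 0.12 N m, so 1.5 N at the middle of an arm) and the rotor stays where it is left.
- nozzle (a point): Centre of the nozzle's mouth (14 mm across), facing down, 145 mm above the table and 140 mm from the carousel's axis: the cups pass under it. The fixed depositor: a round hopper (90 mm across, top 296 mm high) over the nozzle, on a steel column (250 mm tall) 228 mm from the axis in the same direction; its foot and the box on it reach 287 mm from the axis.
- cup_mid (a point): The EMPTY cup: a small white open cup, 47 mm across its mouth (42 mm inside), 30 mm tall, loose in its seat on one of the carousel's pads. The point is its centre, 15 mm above its underside; it stands upright, with its underside 64 mm above the table. It is the only open, hollow cup of the three.
- filled1_mid (a point): A filled cup: the same white cup, but full of set chocolate that bulges in a dome to 40 mm tall; loose on another pad of the carousel. The point is on its axis, 15 mm above its underside.
- filled2_mid (a point): A filled cup: the same white cup, but full of set chocolate that bulges in a dome to 40 mm tall; loose on another pad of the carousel. The point is on its axis, 15 mm above its underside.
- arm1 (a point): A point on one carousel arm, on its centre line, 75 mm from the axis, 90 mm above the table; turns with the rotor. The arm is a bar 14 mm wide, 82 to 98 mm above the table, from the hub to 110 mm from the axis, where it steps down to a lower round pad (60 mm across, centred 140 mm from the axis, rim 69 mm high) that holds one of the cups in a shallow seat.
- arm2 (a point): A point on one carousel arm, on its centre line, 75 mm from the axis, 90 mm above the table; turns with the rotor. The arm is a bar 14 mm wide, 82 to 98 mm above the table, from the hub to 110 mm from the axis, where it steps down to a lower round pad (60 mm across, centred 140 mm from the axis, rim 69 mm high) that holds one of the cups in a shallow seat.
- arm3 (a point): A point on one carousel arm, on its centre line, 75 mm from the axis, 90 mm above the table; turns with the rotor. The arm is a bar 14 mm wide, 82 to 98 mm above the table, from the hub to 110 mm from the axis, where it steps down to a lower round pad (60 mm across, centred 140 mm from the axis, rim 69 mm high) that holds one of the cups in a shallow seat.
- start_top (a point): Centre of the top of the start button: a black push button 40 mm across in a low round grey housing (56 mm across, 12 mm high), its top 22 mm above the table, to the left or right of the carousel. Pressed straight down it moves 6 mm (5 N when fully down) and springs back.
- start (a joint): Travel of the start button in m: 0 up, 0.006 fully down; over 0.004 it starts the shot.
- jar: Bystander, to be left alone: small closed jar, 60 mm across, 75 mm tall; origin at its underside's centre.
- bowl: Bystander, to be left alone: steel bowl, 130 mm across, 55 mm tall; origin at its underside's centre.
- spatula: Bystander, to be left alone: spatula lying on the table, origin near its middle, about 280 mm long.
- brush: Bystander, to be left alone: pastry brush lying on the table, origin near its middle, about 200 mm long.
- spool: Bystander, to be left alone: grey ribbon spool, 52 mm across, 34 mm tall; origin at its underside's centre.
- mug: Bystander, to be left alone: white mug, 80 mm across, 90 mm tall; origin at its underside's centre.
Not all that is in view belongs to the job. Leave any green, pink or yellow look-alike of the part that bears start_top alone.

How it is judged:
By the outcome, as a careful person would: the job done as asked, in the order asked, and still so for the second after the job is handed in, with the robot touching nothing.
It also fails if it takes over 67 s, if anything falls off the work surface, if the arm or the gripper's body presses on something with over 40 N, if the wrist force passes 120 N, or if a joint passes its speed limit or range.

## Working session

There is one attempt and no reset: what is moved stays moved. The work goes in short steps, Python scripts to look and compute and a tool call to move; the robot and the scene stay as the last step left them, time stands still between calls to the robot, and variables do not carry over. Pictures are saved under pics/ and viewed, and the job is handed in when it is done.

Besides the shell and the picture viewer there is one more tool, called after "Emit:" as name(argument=value, ...), one argument or row to a line, values as JSON. move_arm: Moves the arm, as the interface text tells. Its arguments: {"type":"object","properties":{"deltas":{"type":"array","items":{"type":"array","items":{"type":"array","items":{"type":"number"}}}}},"required":["deltas"]}

```bash
ls; mkdir -p pics; cat > h.py <<'E'
import numpy as np, cv2
from plant import ctrl
def snap(n,f):
    im=ctrl.snapshot(n); cv2.imwrite('pics/'+f,cv2.cvtColor(im,cv2.COLOR_RGB2BGR)); return im
def w(c,p,st=None):
    k=ctrl.get_calibration(c)
    if 'eye' in k: return np.array(k['attitude'])@np.array(p)+np.array(k['eye'])
    M=np.array(k['mount']); q=M[:3,:3]@np.array(p)+M[:3,3]
    return np.array(st['tcp_rot'])@q+np.array(st['tool_pos'])
def delta(target, R=None):
    st=ctrl.get_state(); return np.array(st['tcp_rot']).T@(np.array(target)-np.array(st['tool_pos']))/0.2
E
python3 - <<'E'
from h import *
np.set_printoptions(precision=4,suppress=True)
s=ctrl.get_state();print(s)
for c in ['scene','top']:
    snap(c,c+'0.png');print(ctrl.get_calibration(c))
    for l in ['axis','nozzle','cup_mid','filled1_mid','arm1','start_top']:
        for r in ctrl.landmark_of(l,c)[:4]: print(c,l,round(r['confidence'],2),w(c,r['xyz']))
E
```

```text
pics
{'time_s': 0.0, 'joints': array([-82.0478,  15.8507,  86.2954,  -0.001 ,  77.9635,  -6.9312]), 'qvel': array([-0.0328,  0.0815, -0.0754, -0.0119, -0.0367,  0.0324]), 'joint_torque': array([ -0.001 , -41.6776, -24.5806,  -0.0001,   0.0111,  -0.    ]), 'tool_pos': array([ 0.1476, -0.5552,  0.2384]), 'tcp_rot': array([[-0.0003,  0.2569, -0.9664],
       [ 0.0019, -0.9664, -0.2569],
       [-1.    , -0.0019, -0.0002]]), 'wrist_force': array([-0.2444, -0.5615,  0.1008]), 'ft_torque': array([0.0205, 0.0017, 0.0037]), 'finger_gap': 0.9997655569200403}
{'fov_y': 44.039211736637675, 'cx': 272.9187793660764, 'cy': 209.3751959393227, 'eye': array([1.6329, 0.6256, 1.1758]), 'attitude': array([[-0.4811,  0.5581, -0.6761],
       [ 0.8767,  0.3098, -0.3681],
       [ 0.004 , -0.7698, -0.6383]])}
scene axis 0.66 [ 0.5629 -0.0387  0.0881]
scene nozzle 0.84 [ 0.7051 -0.0467  0.1441]
scene cup_mid 0.39 [ 0.5797 -0.1766  0.0849]
scene filled1_mid 0.62 [0.6736 0.049  0.0775]
scene filled1_mid 0.48 [0.4672 0.2983 0.0008]
scene arm1 0.89 [0.6226 0.0059 0.0935]
scene arm1 0.84 [ 0.4945 -0.0129  0.0893
[... 319 characters left out ...]
ay([ 0.4096, -0.0016,  1.4781]), 'attitude': array([[ 0.023 , -0.9966,  0.079 ],
       [-0.9997, -0.0235, -0.0048],
       [ 0.0066, -0.0789, -0.9969]])}
top axis 0.94 [ 0.5626 -0.0429  0.0898]
top nozzle 0.19 [ 0.5678 -0.4395  0.0023]
top cup_mid 0.59 [ 0.5788 -0.1837  0.0749]
top cup_mid 0.22 [ 0.4626  0.2939 -0.0018]
top filled1_mid 0.82 [0.6714 0.0423 0.0782]
top arm1 0.73 [0.4368 0.0114 0.0792]
top arm1 0.72 [ 0.5693 -0.1188  0.0889]
top arm1 0.64 [0.6196 0.0036 0.088 ]
top arm1 0.63 [ 0.4952 -0.0154  0.0918]
top start_top 0.75 [ 0.4494 -0.3335  0.02  ]
top start_top 0.72 [ 0.5006 -0.2484  0.026 ]
top start_top 0.67 [ 0.6339 -0.2809  0.0241]
top start_top 0.54 [ 0.5433 -0.3624  0.0236]
```

View pics/scene0.png

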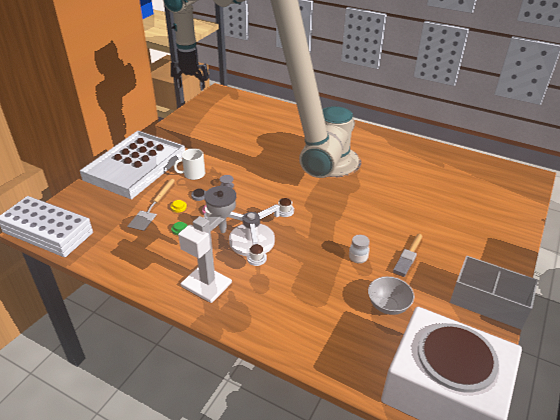

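View pics/top0.png

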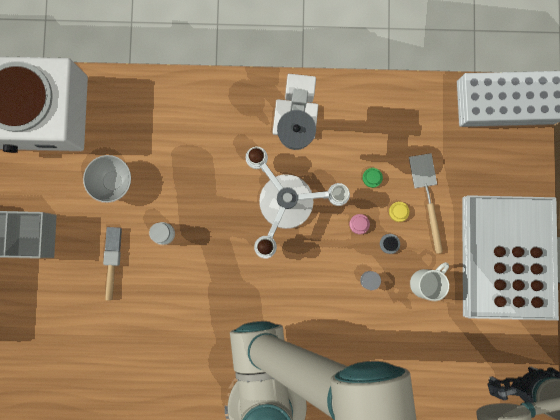

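```bash
python3 - <<'E'
from h import *
np.set_printoptions(precision=4,suppress=True)
print(ctrl.get_calibration('wrist'))
for t in ([0.25,-0.38,0.27],[0.32,-0.2,0.3],[0.40,-0.03,0.30]): print(delta(t))
a=cv2.imread('pics/top0.png')[60:270,220:430];cv2.imwrite('pics/top0c.png',cv2.resize(a,None,fx=2.8,fy=2.8,interpolation=cv2.INTER_CUBIC))
a=cv2.imread('pics/scene0.png')[150:310,120:320];cv2.imwrite('pics/scene0c.png',cv2.resize(a,None,fx=3.5,fy=3.5,interpolation=cv2.INTER_CUBIC))
E
```

```text
{'fov_y': 65.70646984690485, 'cx': 278.9117857311121, 'cy': 212.4113929030148, 'mount': array([[-0.0011, -0.3045,  0.9525, -0.1355],
       [ 1.    ,  0.0002,  0.0013, -0.0003],
       [-0.0006,  0.9525,  0.3045, -0.0791],
       [ 0.    ,  0.    ,  0.    ,  1.    ]])}
[-0.1534 -0.7178 -0.72  ]
[-0.3035 -1.4977 -1.2895]
[-0.3036 -2.2164 -1.8944]
```

View pics/top0c.png

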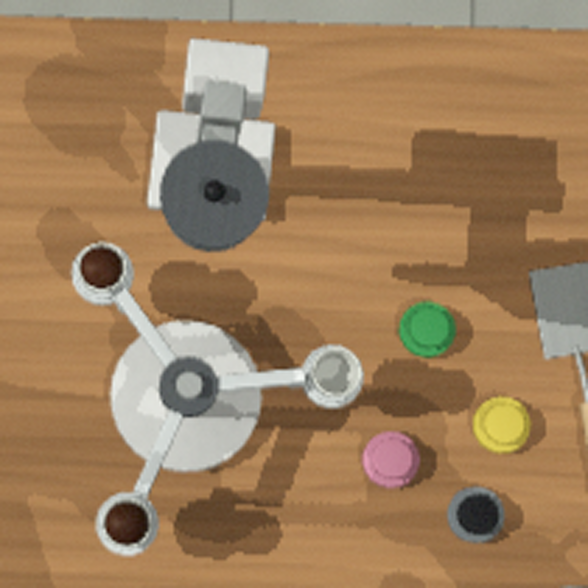

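View pics/scene0c.png

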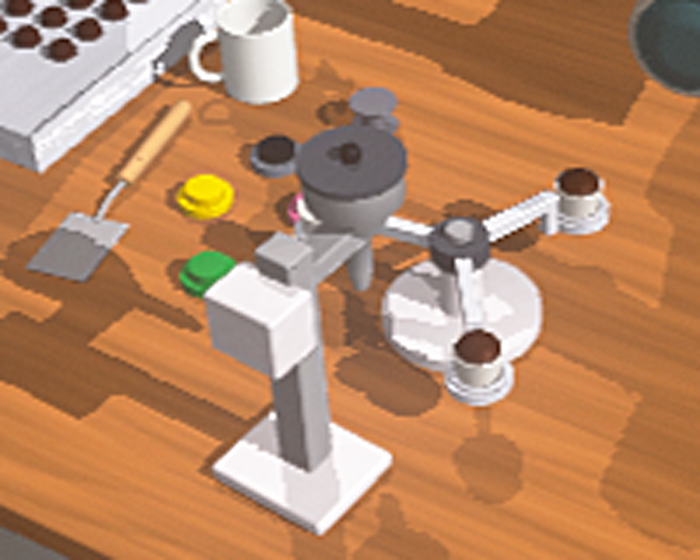

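Emit:
move_arm(
  deltas=[
    [[-0.1, -0.3, -0.1, 0, 0, 0, 0], [-0.2, -0.5, -0.3, 0, 0, 0, 0], [-0.25, -0.7, -0.5, 0, 0, 0, 0], [-0.3, -0.8, -0.6, 0, 0, 0, 0], [-0.3, -1, -0.7, 0, 0, 0, 0], [-0.3, -1, -0.7, 0, 0, 0, 0]],
  ],
)

```text
time_s: 1.3
tool_pos: [0.2323, -0.3215, 0.3003]
tcp_rot: [[0.001, 0.261, -0.965], [0.001, -0.965, -0.261], [-1.0, -0.001, -0.002]]
wrist_force: [-0.4, -0.7, -0.0]
finger_gap: 0.003
```

```bash
cat >> h.py <<'E'
def ray(c,u,v):
    k=ctrl.get_calibration(c); f=210/np.tan(np.radians(k['fov_y']/2))
    d=np.array(k['attitude'])@np.array([(u-k['cx'])/f,(v-k['cy'])/f,1]); return np.array(k['eye']),d
def atz(c,u,v,z):
    e,d=ray(c,u,v); return e+d*(z-e[2])/d[2]
def proj(c,p):
    k=ctrl.get_calibration(c); f=210/np.tan(np.radians(k['fov_y']/2))
    q=np.array(k['attitude']).T@(np.array(p)-np.array(k['eye'])); return np.array([k['cx']+f*q[0]/q[2],k['cy']+f*q[1]/q[2]])
E
python3 - <<'E'
from h import *
np.set_printoptions(precision=4,suppress=True)
im=cv2.imread('pics/top0.png'); big=cv2.resize(im[60:270,220:430],None,fx=4,fy=4,interpolation=cv2.INTER_CUBIC)
hsv=cv2.cvtColor(big,cv2.COLOR_BGR2HSV)
g=((hsv[...,1]<70)&(hsv[...,2]<130)).astype(np.uint8)
n,l,s,c=cv2.connectedComponentsWithStats(g)
for i in range(1,n):
    if s[i,4]>800: 
        cs=max(cv2.findContours((l==i).astype(np.uint8),0,2)[0],key=len)
        (x,y),r=cv2.minEnclosingCircle(cs)
        print(s[i],((c[i]+.5)/4-.5+[220,60]),'mec',(x+.5)/4+219.5,(y+.5)/4+59.5,r/4)
for u,v,z in [(296.7,129.3,.296),(287.5,197.9,.11)]: print(atz('top',u,v,z))
E
```

```text
[  229   167   156   192 19966] [296.156  128.3151] mec 296.7281188964844 125.18633270263672 24.25220489501953
[ 756  375   84   92 6088] [420.3719 164.3721] mec 420.52711486816406 164.75 14.410982131958008
[ 228  510   85   86 4520] [287.1371 198.1305] mec 287.42652130126953 197.89776611328125 11.137019157409668
[ 640  695   81   81 4905] [389.6697 243.6761] mec 389.4408416748047 243.44972229003906 10.449461936950684
[ 0.6966 -0.0556  0.296 ]
[ 0.5602 -0.0437  0.11  ]
```

Emit:
move_arm(
  deltas=[
    [[-0.3, -0.2, -0.2, -0.05, 0, 0, 0], [-0.4, -0.4, -0.4, -0.1, 0, 0, 0], [-0.4, -0.6, -0.6, -0.15, 0, 0, 0], [-0.4, -0.8, -0.8, -0.2, 0, 0, 0], [-0.4, -0.9, -0.9, -0.25, 0, 0, 0], [-0.4, -1, -1, -0.3, 0, 0, 0], [-0.4, -1, -1, -0.35, 0, 0, 0], [-0.4, -1, -1, -0.4, 0, 0, 0], [-0.4, -1, -1, -0.45, 0, 0, 0], [-0.4, -1, -1, -0.5, 0, 0, 0], [-0.4, -1, -1, -0.5, 0, 0, 0], [-0.4, -1, -1, -0.5, 0, 0, 0]],
  ],
)

```text
time_s: 2.5
tool_pos: [0.3734, -0.0768, 0.3807]
tcp_rot: [[0.002, 0.966, 0.26], [0.001, 0.26, -0.966], [-1.0, 0.002, -0.0]]
wrist_force: [-0.0, -0.7, 0.1]
finger_gap: 0.0
```

```bash
python3 - <<'E'
from h import *
np.set_printoptions(precision=3,suppress=True)
s=ctrl.get_state();print(s['joints'],s['tool_pos']);R=s['tcp_rot'];y=R[:,1];print(np.degrees(np.arctan2(y[1],y[0])), delta([.45,-.04,.38]))
E
```

```text
[-22.176  -4.574  90.085   0.066  94.417 -37.256] [ 0.373 -0.077  0.381]
15.085247999963943 [ 0.004  0.418 -0.078]
```

Emit:
move_arm(
  deltas=[
    [[0, 0.2, 0, -0.05, 0, 0, 0], [0, 0.4, -0.08, -0.1, 0, 0, 0], [0, 0.4, -0.08, -0.15, 0, 0, 0], [0, 0.4, -0.08, -0.2, 0, 0, 0], [0, 0.4, -0.08, -0.25, 0, 0, 0], [0, 0.4, -0.08, -0.3, 0, 0, 0], [0, 0.4, -0.08, -0.35, 0, 0, 0], [0, 0.4, -0.08, -0.4, 0, 0, 0], [0, 0.4, -0.08, -0.42, 0, 0, 0], [0, 0.4, -0.08, -0.42, 0, 0, 0], [0, 0.4, -0.08, -0.42, 0, 0, 0]],
  ],
)

```text
time_s: 3.6
tool_pos: [0.4466, -0.0408, 0.3808]
tcp_rot: [[0.001, -0.008, 1.0], [0.0, 1.0, 0.008], [-1.0, 0.0, 0.001]]
wrist_force: [-0.1, 0.1, -0.4]
finger_gap: 0.003
```

```bash
python3 - <<'E'
from h import *
np.set_printoptions(precision=4,suppress=True)
s=ctrl.get_state();print(s['joints'],s['tool_pos'])
snap('wrist','w1.png')
for l in ['axis','nozzle','cup_mid','filled1_mid','arm1']:
    for r in ctrl.landmark_of(l,'wrist')[:4]: print(l,round(r['confidence'],2),w('wrist',r['xyz'],s))
E
```

```text
[ -14.1624    1.6498   84.0919    0.0482   94.1833 -104.6318] [ 0.4466 -0.0408  0.3808]
axis 0.62 [ 0.5632 -0.0397  0.0886]
axis 0.43 [0.46   0.2936 0.0021]
nozzle 0.45 [ 0.7001 -0.0539  0.1452]
nozzle 0.42 [ 0.4888 -0.0139  0.0888]
cup_mid 0.93 [ 0.5794 -0.1814  0.0818]
filled1_mid 0.81 [0.6718 0.0423 0.08  ]
arm1 0.55 [ 0.4905 -0.0127  0.0911]
```

View pics/w1.png

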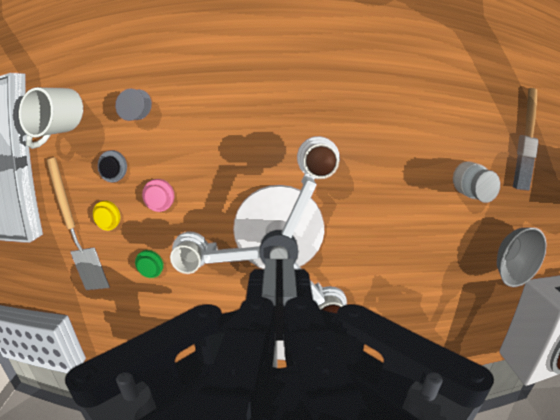

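Emit:
move_arm(
  deltas=[
    [[0, 0.1, 0.1, 0.05, 0, 0, 0], [0.1, 0.2, 0.2, 0.1, 0, 0, 0], [0.2, 0.3, 0.32, 0.15, 0, 0, 0], [0.4, 0.3, 0.32, 0.2, 0, 0, 0], [0.6, 0.3, 0.32, 0.25, 0, 0, 0], [0.7, 0.3, 0.32, 0.3, 0, 0, 0], [0.8, 0.3, 0.32, 0.35, 0, 0, 0], [0.9, 0.3, 0.32, 0.4, 0, 0, 0], [0.9, 0.3, 0.32, 0.45, 0, 0, 0], [0.9, 0.3, 0.32, 0.5, 0, 0, 0], [0.9, 0.3, 0.32, 0.55, 0, 0, 0], [0.9, 0.3, 0.32, 0.6, 0, 0, 0]],
  ],
)

```text
time_s: 5.1
tool_pos: [0.5102, 0.0203, 0.2009]
tcp_rot: [[0.001, 0.975, -0.222], [0.001, -0.222, -0.975], [-1.0, 0.001, -0.001]]
wrist_force: [-0.4, 1.0, -0.0]
finger_gap: -0.001
```

```bash
cat >> h.py <<'E'
np.set_printoptions(precision=4,suppress=True)
def stat():
    s=ctrl.get_state();y=s['tcp_rot'][:,1];print('t',s['time_s'],'J',s['joints'],'p',s['tool_pos'],'yaw',np.degrees(np.arctan2(y[1],y[0])),'F',s['wrist_force']);return s
E
python3 - <<'E'
from h import *
s=stat(); print(delta([.5105,.02,.084]))
snap('wrist','w2.png')
E
```

```text
t 5.1 J [-5.5684 11.7025 97.5678  0.0455 70.6479  7.2496] p [0.5102 0.0203 0.2009] yaw -12.833083216708149 F [-0.3626  1.0037 -0.0387]
[0.5846 0.0011 0.0014]
```

View pics/w2.png

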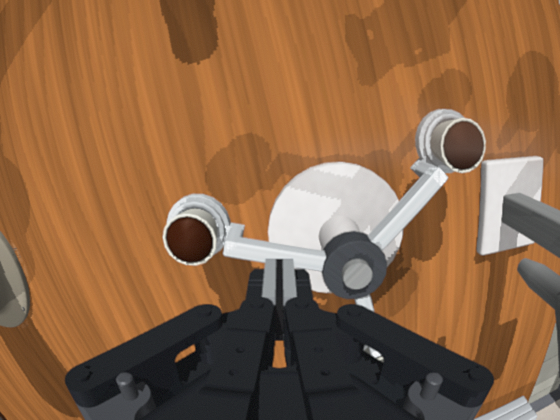

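Emit:
move_arm(
  deltas=[
    [[0.2, 0, 0, 0.03, 0, 0, 0], [0.35, 0, 0, 0.06, 0, 0, 0], [0.5, 0, 0, 0.06, 0, 0, 0], [0.58, 0, 0, 0.06, 0, 0, 0], [0.58, 0, 0, 0.06, 0, 0, 0], [0.58, 0, 0, 0.06, 0, 0, 0]],
  ],
)

```text
time_s: 5.75
tool_pos: [0.5107, 0.0203, 0.0852]
tcp_rot: [[0.002, 0.915, -0.403], [0.001, -0.403, -0.915], [-1.0, 0.001, -0.001]]
wrist_force: [0.1, -0.2, 0.7]
finger_gap: -0.002
```

```bash
cat > plan.py <<'E'
from h import *
import sys
A=np.array([.5625,-.041])
def tgt(phi,off,r=.072):
    a=np.radians(phi);u=np.array([np.cos(a),np.sin(a)]);t=np.array([-u[1],u[0]]);return A+r*u+off*t
def rows(phis,off,z=.084,r=.072):
    s=stat();R=s['tcp_rot'];y=np.degrees(np.arctan2(R[1,1],R[0,1]))
    for p in phis:
        q=np.r_[tgt(p,off,r),z]; d=R.T@(q-s['tool_pos'])/.2
        dy=((p+180)-y+180)%360-180
        print(p,np.round(d,3),'rx',round(-dy/180,3))
E
python3 - <<'E'
from plan import *
rows([156.5],-.035); rows(np.arange(156.5,236,7),-.018)
snap('wrist','w3.png')
E
```

```text
t 5.75 J [ -5.5561  18.271  107.1067   0.0507  54.5274  18.1944] p [0.5107 0.0203 0.0852] yaw -23.779827873464807 F [ 0.0803 -0.1911  0.6542]
156.5 [ 0.006 -0.     0.003] rx -0.002
t 5.75 J [ -5.5561  18.271  107.1067   0.0507  54.5274  18.1944] p [0.5107 0.0203 0.0852] yaw -23.779827873464807 F [ 0.0803 -0.1911  0.6542]
156.5 [ 0.006 -0.     0.088] rx -0.002
163.5 [ 0.006 -0.008  0.133] rx -0.04
170.5 [ 0.006 -0.011  0.178] rx -0.079
177.5 [ 0.006 -0.008  0.223] rx -0.118
184.5 [0.006 0.001 0.267] rx -0.157
191.5 [0.006 0.015 0.311] rx -0.196
198.5 [0.006 0.033 0.352] rx -0.235
205.5 [0.006 0.057 0.39 ] rx -0.274
212.5 [0.006 0.086 0.426] rx -0.313
219.5 [0.006 0.118 0.457] rx -0.352
226.5 [0.006 0.154 0.485] rx -0.39
233.5 [0.006 0.193 0.508] rx -0.429
```

View pics/w3.png

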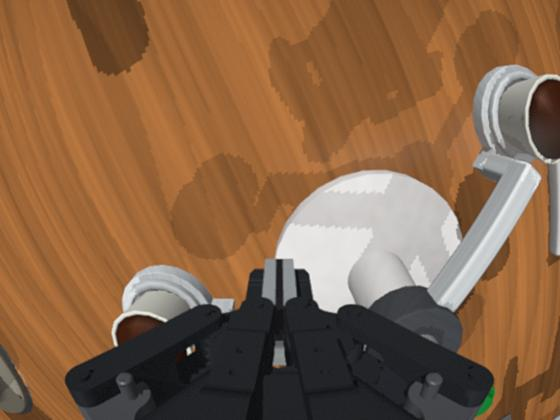

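Emit:
move_arm(
  deltas=[
    [[0, 0, 0.045, 0, 0, 0, 0], [0, 0, 0.088, 0, 0, 0, 0], [0, -0.004, 0.11, -0.02, 0, 0, 0], [0, -0.008, 0.133, -0.04, 0, 0, 0], [0, -0.01, 0.155, -0.06, 0, 0, 0], [0, -0.011, 0.178, -0.079, 0, 0, 0], [0, -0.01, 0.2, -0.099, 0, 0, 0], [0, -0.008, 0.223, -0.118, 0, 0, 0], [0, -0.004, 0.245, -0.138, 0, 0, 0], [0, 0.001, 0.267, -0.157, 0, 0, 0], [0, 0.007, 0.289, -0.176, 0, 0, 0], [0, 0.015, 0.311, -0.196, 0, 0, 0]],
  ],
)

```text
time_s: 7.0
tool_pos: [0.4896, -0.0382, 0.0868]
tcp_rot: [[0.006, 0.98, 0.201], [0.001, 0.201, -0.98], [-1.0, 0.006, 0.0]]
wrist_force: [2.0, 1.2, 0.0]
finger_gap: -0.001
```

```bash
python3 - <<'E'
from plan import *
rows(np.arange(191.5,236,3.5),-.018)
snap('top','t2.png');a=cv2.imread('pics/t2.png')[60:270,220:430];cv2.imwrite('pics/t2c.png',cv2.resize(a,None,fx=2.8,fy=2.8,interpolation=cv2.INTER_CUBIC))
for l in ['cup_mid','filled1_mid']:
    for r in ctrl.landmark_of(l,'top')[:4]: print(l,round(r['confidence'],2),w('top',r['xyz']))
E
```

```text
t 7.0 J [-12.6857  16.5573 109.5752   0.1755  53.5352 -24.374 ] p [ 0.4896 -0.0382  0.0868] yaw 11.584399473993635 F [1.9853 1.1778 0.0116]
191.5 [ 0.014 -0.006 -0.003] rx 0.0
195.0 [ 0.014 -0.01   0.019] rx -0.019
198.5 [ 0.014 -0.014  0.041] rx -0.038
202.0 [ 0.014 -0.016  0.064] rx -0.058
205.5 [ 0.014 -0.017  0.086] rx -0.077
209.0 [ 0.014 -0.016  0.109] rx -0.097
212.5 [ 0.014 -0.014  0.132] rx -0.116
216.0 [ 0.014 -0.011  0.154] rx -0.136
219.5 [ 0.014 -0.006  0.176] rx -0.155
223.0 [0.014 0.    0.198] rx -0.175
226.5 [0.014 0.008 0.219] rx -0.194
230.0 [0.014 0.016 0.24 ] rx -0.213
233.5 [0.014 0.026 0.261] rx -0.233
cup_mid 0.74 [ 0.6588 -0.1458  0.0772]
cup_mid 0.28 [ 0.3785  0.4346 -0.0015]
filled1_mid 0.55 [0.6014 0.093  0.0776]
```

View pics/t2c.png

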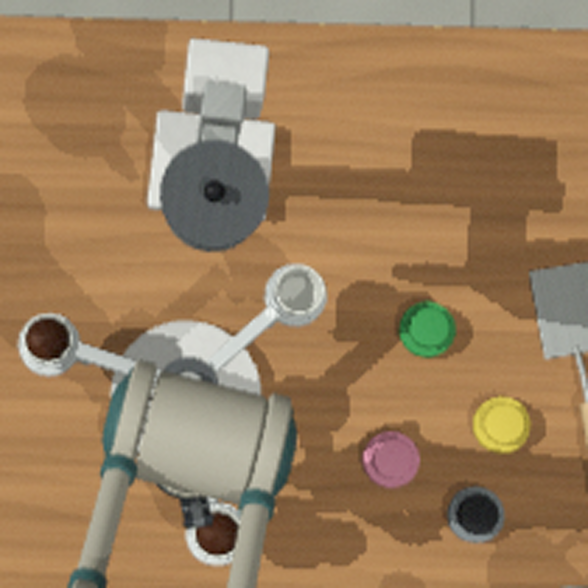

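Emit:
move_arm(
  deltas=[
    [[0.01, -0.01, 0.019, -0.019, 0, 0, 0], [0.01, -0.014, 0.041, -0.038, 0, 0, 0], [0.01, -0.016, 0.064, -0.058, 0, 0, 0], [0.01, -0.017, 0.086, -0.077, 0, 0, 0], [0.01, -0.016, 0.109, -0.097, 0, 0, 0], [0.01, -0.014, 0.132, -0.116, 0, 0, 0], [0.01, -0.011, 0.154, -0.136, 0, 0, 0], [0.01, -0.006, 0.176, -0.155, 0, 0, 0], [0.01, 0, 0.198, -0.175, 0, 0, 0], [0.01, 0.008, 0.219, -0.194, 0, 0, 0], [0.01, 0.014, 0.23, -0.205, 0, 0, 0], [0.01, 0.014, 0.23, -0.205, 0, 0, 0]],
  ],
)

```text
time_s: 8.35
tool_pos: [0.5004, -0.0834, 0.0845]
tcp_rot: [[0.004, 0.666, 0.746], [-0.0, 0.746, -0.666], [-1.0, 0.002, 0.003]]
wrist_force: [-0.3, -1.1, -0.1]
finger_gap: -0.002
```

```bash
python3 - <<'E'
from plan import *
rows(np.arange(228.5,237,1),-.018)
for c in ['top','scene','wrist']:
  s=ctrl.get_state()
  snap(c,c[0]+'3.png')
  for l in ['cup_mid','filled1_mid','nozzle','axis','arm1']:
    for r in ctrl.landmark_of(l,c)[:4]:
      p=w(c,r['xyz'],s); print(c,l,round(r['confidence'],2),p,np.degrees(np.arctan2(p[1]+.041,p[0]-.5625)))
a=cv2.imread('pics/t3.png')[60:270,220:430];cv2.imwrite('pics/t3c.png',cv2.resize(a,None,fx=2.8,fy=2.8,interpolation=cv2.INTER_CUBIC))
a=cv2.imread('pics/s3.png')[150:310,120:320];cv2.imwrite('pics/s3c.png',cv2.resize(a,None,fx=3.5,fy=3.5,interpolation=cv2.INTER_CUBIC))
E
```

```text
t 8.35 J [-17.3614  17.981  107.7065   0.0656  54.0984 -65.6033] p [ 0.5004 -0.0834  0.0845] yaw 48.20377517236061 F [-0.2929 -1.0551 -0.1316]
228.5 [0.003 0.004 0.002] rx -0.002
229.5 [0.003 0.003 0.008] rx -0.007
230.5 [0.003 0.002 0.015] rx -0.013
231.5 [0.003 0.    0.021] rx -0.018
232.5 [ 0.003 -0.001  0.027] rx -0.024
233.5 [ 0.003 -0.002  0.034] rx -0.029
234.5 [ 0.003 -0.003  0.04 ] rx -0.035
235.5 [ 0.003 -0.004  0.047] rx -0.041
236.5 [ 0.003 -0.004  0.053] rx -0.046
top cup_mid 0.56 [ 0.6999 -0.0693  0.0775] -11.64126103169615
top filled1_mid 0.67 [0.5149 0.0897 0.0765] 110.01083716056755
top axis 0.9 [ 0.5649 -0.0418  0.0902] -18.957106793594047
top axis 0.27 [ 0.3457 -0.277  -0.0011] -132.5730179089765
top arm1 0.75 [ 0.6362 -0.058   0.0907] -12.980322052864867
top arm1 0.64 [0.5393 0.0291 0.0904] 108.29519674807226
top arm1 0.45 [0.5168 0.0901 0.0785] 109.2325946854175
scene cup_mid 0.74 [ 0.7027 -0.0639  0.0816] -9.295571134598413
scene filled1_mid 0.59 [0.5155 0.0981 0.0769] 108.65920845172434
scene filled1_mid 0.24 [ 0.703  -0.0476  0.1442] -2.7035212091737173
scene axis 0.63 [ 0.5626 -0.0345  0.0884] 88.89997709033845
scene axis 0.42 [ 0.6081  0.4518 -0.003 ] 84.7147181999586
scene axis 0.31 [ 0.5176 -0.0995  0.0877] -127.50852703592444
scene arm1 0.68 [ 0.631  -0.0538  0.0902] -10.622305139571111
scene arm1 0.55 [0.5361 0.0323 0.0916] 109.83061893321096
wrist filled1_mid 0.78 [0.5173 0.0876 0.0771] 109.34711270342761
wrist nozzle 0.7 [ 0.5592 -0.0402  0.0891] 166.66131311568947
wrist axis 0.83 [ 0.5599 -0.0387  0.0935] 138.9953624388547
wrist arm1 0.72 [0.5383 0.0281 0.0917] 109.31981220244164
```

View pics/t3c.png

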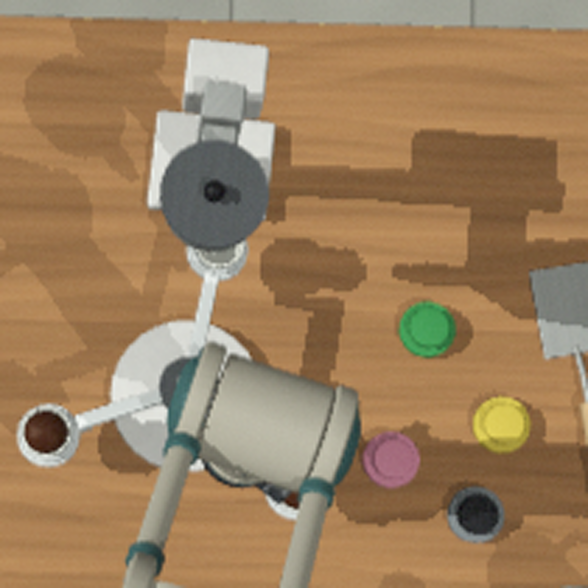

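View pics/s3c.png

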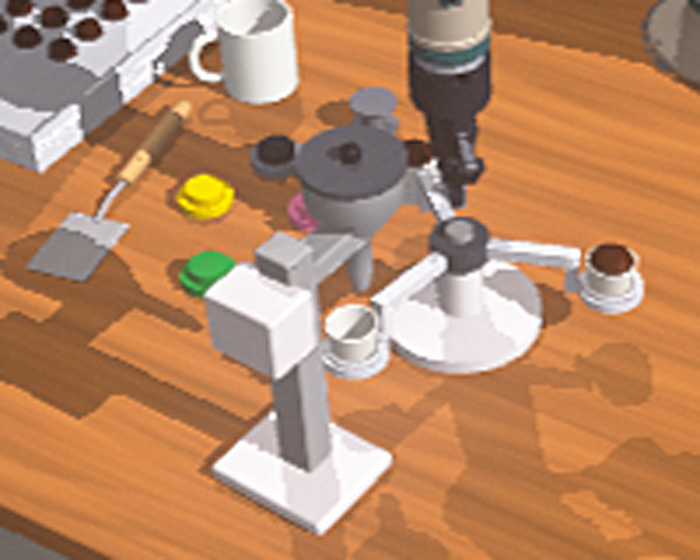

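View pics/w3.png

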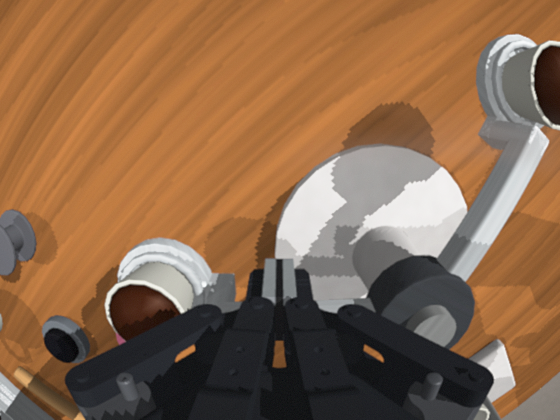

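```bash
python3 - <<'E'
from h import *
im=cv2.imread('pics/s3.png')[170:265,180:310];cv2.imwrite('pics/s3d.png',cv2.resize(im,None,fx=6,fy=6,interpolation=cv2.INTER_CUBIC))
im=cv2.imread('pics/t3.png')[65:215,250:340];cv2.imwrite('pics/t3d.png',cv2.resize(im,None,fx=4,fy=4,interpolation=cv2.INTER_CUBIC))
E
```

```text
(no output)
```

View pics/s3d.png

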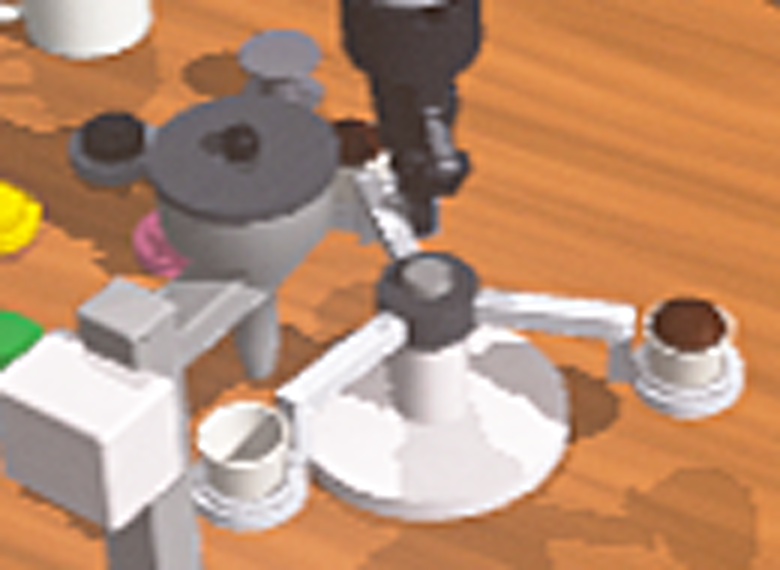

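View pics/t3d.png

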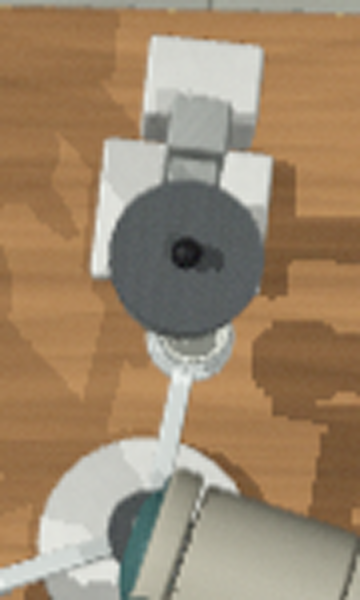

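```bash
python3 - <<'E'
from h import *
def S(x,y): return 180+x/6-.42,170+y/6-.42
def T(x,y): return 250+x/4-.375,65+y/4-.375
ang=lambda a,b: np.degrees(np.arctan2(b[1]-a[1],b[0]-a[0]))
hub=atz('scene',*S(431,281),.11); noz=atz('scene',*S(262,371),.145); hop=atz('scene',*S(244,159.5),.296);cup=atz('scene',*S(243,435),.094)
print('scene',hub,noz,hop,cup,[ang(hub,q) for q in(noz,hop,cup)],[np.hypot(*(q-hub)[:2]) for q in(noz,hop,cup)])
fil=atz('scene',*S(689,325),.099);print(fil,ang(hub,fil)-120)
h=atz('top',287.4,197.9,.11);hp=atz('top',*T(187,258),.296)
print('top',h,hp,ang(h,hp),np.hypot(*(hp-h)[:2]))
c=[atz('top',*T(*q),.01) for q in [(92,277),(106,140),(270,156)]]
print(c,ang(c[0],c[1]),ang(c[1],c[2])+90)
c=[atz('top',*T(*q),.2) for q in [(152,37),(263,47)]]; print(c, ang(*c)+90)
# mid of foot far edge
E
```

```text
scene [ 0.5675 -0.0317  0.11  ] [ 0.7018 -0.0482  0.145 ] [ 0.7212 -0.0351  0.296 ] [ 0.7009 -0.0636  0.094 ] [np.float64(-6.973060839938911), np.float64(-1.2411267549000977), np.float64(-13.432020765090769)] [np.float64(0.1352831768124742), np.float64(0.15377179256157045), np.float64(0.1371557116671545)]
[0.5215 0.0978 0.099 ] -10.456018768756735
top [ 0.5602 -0.0435  0.11  ] [ 0.697  -0.0548  0.296 ] -4.752219174045027 0.1372715879405044
[array([ 0.7513, -0.0012,  0.01  ]), array([ 0.8499, -0.0088,  0.01  ]), array([ 0.8413, -0.125 ,  0.01  ])] -4.4222136614064 -4.2548384595338575
[array([ 0.8586, -0.0348,  0.2   ]), array([ 0.854 , -0.1036,  0.2   ])] -3.823196074986697
```

Emit:
move_arm(
  deltas=[
    [[0, 0, 0.01, -0.008, 0, 0, 0], [0, 0, 0.02, -0.016, 0, 0, 0], [0, -0.002, 0.03, -0.026, 0, 0, 0], [0, -0.002, 0.037, -0.032, 0, 0, 0], [0, -0.002, 0.037, -0.032, 0, 0, 0]],
  ],
)

```text
time_s: 9.75
tool_pos: [0.506, -0.0886, 0.0842]
tcp_rot: [[0.004, 0.587, 0.81], [-0.0, 0.81, -0.587], [-1.0, 0.002, 0.003]]
wrist_force: [-1.2, 0.0, -1.2]
finger_gap: 0.002
```

```bash
python3 - <<'E'
from plan import *
stat()
for c in ['top','scene','wrist']:
  s=ctrl.get_state()
  snap(c,c[0]+'4.png')
  for l in ['cup_mid','filled1_mid','nozzle','axis','arm1']:
    for r in ctrl.landmark_of(l,c)[:3]:
      p=w(c,r['xyz'],s); print(c,l,round(r['confidence'],2),p,np.degrees(np.arctan2(p[1]+.041,p[0]-.5625)))
im=cv2.imread('pics/s4.png')[170:265,180:310];cv2.imwrite('pics/s4d.png',cv2.resize(im,None,fx=6,fy=6,interpolation=cv2.INTER_CUBIC))
im=cv2.imread('pics/t4.png')[65:215,250:340];cv2.imwrite('pics/t4d.png',cv2.resize(im,None,fx=4,fy=4,interpolation=cv2.INTER_CUBIC))
E
```

```text
t 9.75 J [-17.7376  18.4676 106.962    0.0741  54.3541 -71.8342] p [ 0.506  -0.0886  0.0842] yaw 54.053713681357046 F [-1.1583  0.0155 -1.1856]
top cup_mid 0.6 [ 0.7014 -0.0541  0.0732] -5.3865729292646725
top filled1_mid 0.63 [0.5059 0.086  0.0761] 114.02775157632098
top filled1_mid 0.63 [ 0.3434 -0.4277 -0.0003] -119.53168913415287
top nozzle 0.32 [0.5061 0.0843 0.0754] 114.24259920373105
top axis 0.98 [ 0.5617 -0.0419  0.0858] -130.20337889841358
top arm1 0.91 [0.5301 0.0232 0.0914] 116.74260621787704
top arm1 0.91 [ 0.6333 -0.0472  0.0933] -5.024818920746747
scene cup_mid 0.7 [ 0.7007 -0.0482  0.0793] -2.9671359702432065
scene filled1_mid 0.46 [0.5048 0.0922 0.0797] 113.41671062004764
scene nozzle 0.87 [ 0.7029 -0.0472  0.1427] -2.5467244948823984
scene axis 0.98 [ 0.5624 -0.0391  0.0876] 91.67475878098874
scene arm1 0.8 [ 0.5192 -0.1004  0.0908] -126.06690534856607
scene arm1 0.55 [0.5293 0.0265 0.0948] 116.18642839898483
wrist filled1_mid 0.58 [0.5036 0.0817 0.08  ] 115.66369168162097
wrist axis 0.88 [ 0.5609 -0.0434  0.0885] -123.58136223041996
wrist arm1 0.71 [0.5327 0.0236 0.0869] 114.76787805387096
```

View pics/s4d.png

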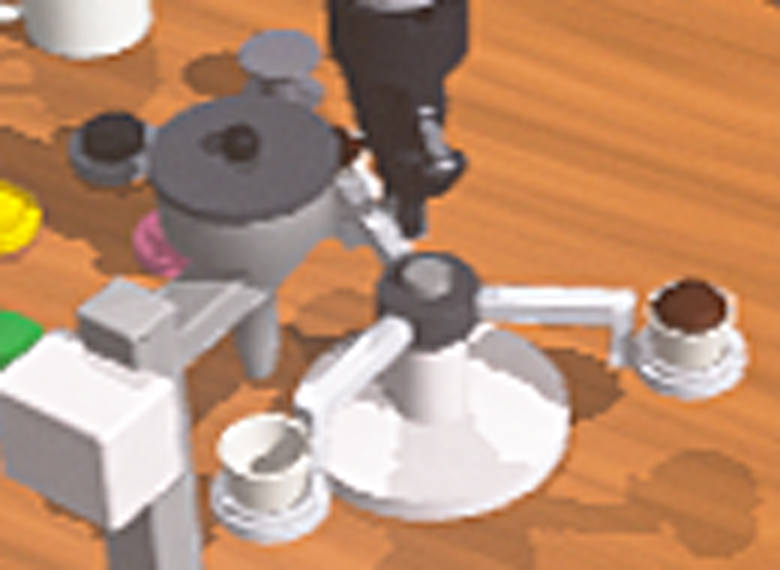

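View pics/t4d.png

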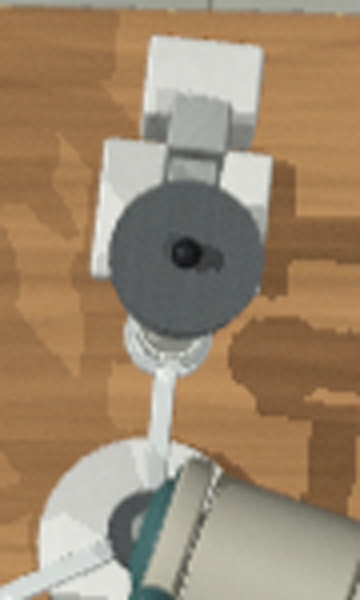

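```bash
python3 - <<'E'
from h import *
def S(x,y): return 180+x/6-.42,170+y/6-.42
def T(x,y): return 250+x/4-.375,65+y/4-.375
noz=atz('scene',*S(262,371),.145);cup=atz('scene',*S(266,445),.094)
print(noz,cup)
d=[]
# image mask of cup white top rim etc: pad bottom ellipse centre z .069
pad=atz('scene',*S(270,498),.069);print(pad)
# top: arm line
hp=atz('top',*T(187,258),.296)
for z,q in ((.069,(167,332)),(.098,(163,402)),):print(atz('top',*T(*q),z))
print(hp, delta([.506,-.0886,.2]))
# expected top px for rotor angles: pad centre
A=np.array([.5602,-.0435])
for a in (-3,-4,-5,-6,-7):
    r=np.radians(a);u=np.array([np.cos(r),np.sin(r)])
    for rad,z in((.105,.098),(.14,.064)):
        p=proj('top',np.r_[A+rad*u,z]);print(a,rad,(p+.375-[250,65])*4)
E
```

```text
[ 0.7018 -0.0482  0.145 ] [ 0.7014 -0.0495  0.094 ]
[ 0.7117 -0.0421  0.069 ]
[ 0.7012 -0.0526  0.069 ]
[ 0.6485 -0.0499  0.098 ]
[ 0.697  -0.0548  0.296 ] [-0.5774  0.      0.0024]
-3 0.105 [162.2093 377.0901]
-3 0.14 [164.0584 335.221 ]
-4 0.105 [164.9807 377.3244]
-4 0.14 [167.6591 335.5254]
-5 0.105 [167.7478 377.6065]
-5 0.14 [171.2541 335.8918]
-6 0.105 [170.5096 377.9363]
-6 0.14 [174.8424 336.3201]
-7 0.105 [173.2655 378.3137]
-7 0.14 [178.4229 336.8101]
```

Emit:
move_arm(
  deltas=[
    [[0, 0, -0.05, 0, 0, 0, 0], [0, 0, -0.1, 0, 0, 0, 0], [-0.2, 0, -0.1, 0, 0, 0, 0], [-0.45, 0, -0.1, 0, 0, 0, 0], [-0.7, -0.2, -0.1, 0, 0, 0, 0], [-0.9, -0.4, -0.1, 0, 0, 0, 0], [-0.9, -0.6, -0.1, 0, 0, 0, 0], [-0.9, -0.8, -0.1, 0, 0, 0, 0], [-0.9, -0.8, -0.1, 0, 0, 0, 0]],
  ],
)

```text
time_s: 11.55
tool_pos: [0.3921, -0.2095, 0.2649]
tcp_rot: [[0.004, 0.592, 0.806], [-0.004, 0.806, -0.592], [-1.0, -0.001, 0.006]]
wrist_force: [1.8, -0.0, -0.4]
finger_gap: -0.001
```

```bash
python3 - <<'E'
from plan import *
stat()
for c in ['top','scene']:
  s=ctrl.get_state()
  snap(c,c[0]+'5.png')
  for l in ['cup_mid','filled1_mid','nozzle','axis','arm1']:
    for r in ctrl.landmark_of(l,c)[:3]:
      p=w(c,r['xyz'],s); print(c,l,round(r['confidence'],2),p,np.degrees(np.arctan2(p[1]+.041,p[0]-.5625)))
im=cv2.imread('pics/s5.png')[170:265,180:310];cv2.imwrite('pics/s5d.png',cv2.resize(im,None,fx=6,fy=6,interpolation=cv2.INTER_CUBIC))
im=cv2.imread('pics/t5.png')[65:255,220:360];cv2.imwrite('pics/t5d.png',cv2.resize(im,None,fx=3,fy=3,interpolation=cv2.INTER_CUBIC))
E
```

```text
t 11.55 J [-37.0754   3.3442  98.2809  -0.0331  78.0409 -90.7458] p [ 0.3921 -0.2095  0.2649] yaw 53.6770633842319 F [ 1.7597 -0.043  -0.4307]
top cup_mid 0.54 [ 0.7028 -0.0544  0.0788] -5.463524583572276
top filled1_mid 0.56 [0.504  0.0863 0.0766] 114.65890952464189
top axis 0.85 [ 0.5617 -0.0441  0.0882] -104.7334651447441
top axis 0.3 [0.5314 0.0251 0.0894] 115.21380212272115
top arm1 0.95 [ 0.6349 -0.0505  0.0914] -7.47319910364178
top arm1 0.63 [0.5285 0.0252 0.089 ] 117.21387340270633
top arm1 0.63 [ 0.5237 -0.1076  0.0907] -120.20327744294713
scene cup_mid 0.63 [ 0.7043 -0.0523  0.0793] -4.562374843725639
scene filled1_mid 0.45 [0.5063 0.0935 0.078 ] 112.6866642538244
scene nozzle 0.7 [ 0.48   -0.1504  0.0805] -127.01226708161265
scene nozzle 0.63 [ 0.7017 -0.0481  0.1454] -2.931126131237329
scene axis 0.59 [ 0.56   -0.0374  0.0873] 124.35837959733199
scene arm1 0.96 [ 0.5189 -0.104   0.0867] -124.69143421846678
scene arm1 0.84 [ 0.6351 -0.043   0.0871] -1.5929668784945237
scene arm1 0.62 [0.529  0.0275 0.0914] 116.08613325649897
```

View pics/s5d.png

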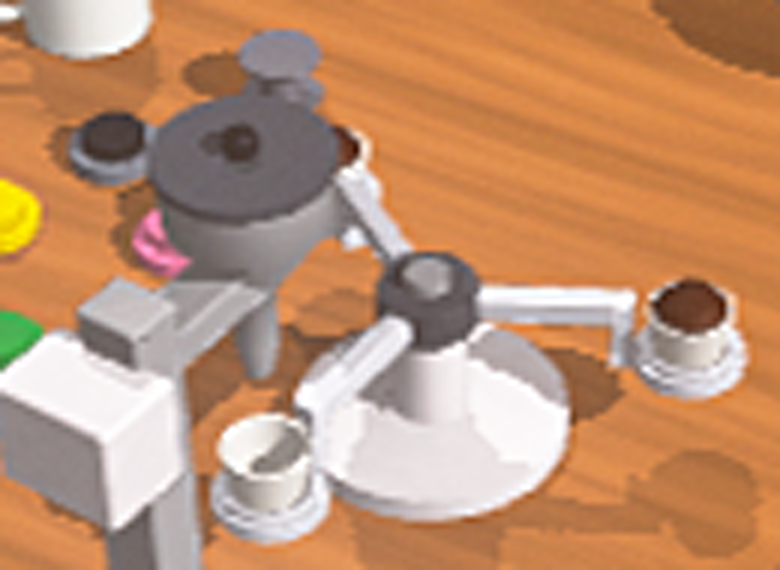

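View pics/t5d.png

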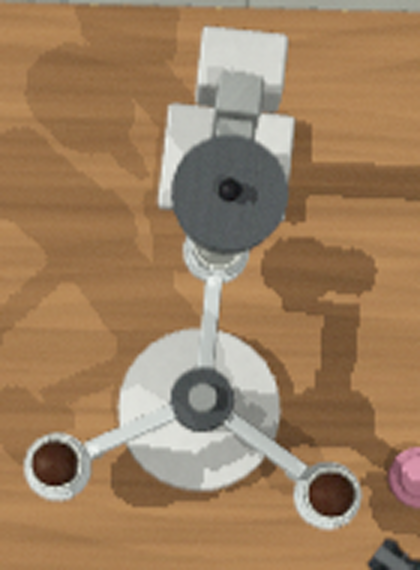

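```bash
python3 - <<'E'
from h import *
im=cv2.imread('pics/t5.png');big=cv2.resize(im,None,fx=4,fy=4,interpolation=cv2.INTER_CUBIC)
hsv=cv2.cvtColor(big,cv2.COLOR_BGR2HSV)
def blobs(m,lo,hi):
    n,l,s,c=cv2.connectedComponentsWithStats(m.astype(np.uint8))
    return [((c[i]+.5)/4-.5,s[i,4]/16,s[i,:4]/4) for i in range(1,n) if lo<s[i,4]/16<hi]
m=(hsv[...,2]<110)&(hsv[...,1]>90)
m[:, :880]=0; m[:,1400:]=0; m[:700]=0;m[1000:]=0
P=[]
for b in blobs(m,60,400): print(b);P.append(atz('top',*b[0],.099));print(P[-1])
P=[p for p in P if abs(p[0]-.5)<.05]
if len(P)==2:
    d=P[0]-P[1]; print('angle',np.degrees(np.arctan2(d[1],d[0]))%180-90, 'mid',(P[0]+P[1])/2,np.hypot(*d[:2]),'expect',.14*3**.5)
E
```

```text
(array([316.8783, 209.9578]), np.float64(72.0625), array([311.75, 204.5 ,  14.  ,  11.  ]))
[ 0.5316 -0.1215  0.099 ]
(array([237.7486, 219.1906]), np.float64(161.6875), array([231.  , 212.5 ,  14.5 ,  14.25]))
[0.5025 0.0845 0.099 ]
(array([329.9089, 229.4136]), np.float64(162.75), array([323.  , 223.  ,  14.75,  14.  ]))
[ 0.4815 -0.1564  0.099 ]
```

Emit:
move_arm(
  deltas=[
    [[0, -0.1, 0.2, 0, 0, 0, 0], [0.1, -0.2, 0.4, 0, 0, 0, 0], [0.2, -0.32, 0.59, 0, 0, 0, 0], [0.33, -0.32, 0.59, 0, 0, 0, 0], [0.33, -0.32, 0.59, 0, 0, 0, 0]],
  ],
)

```text
time_s: 12.65
tool_pos: [0.4522, -0.3257, 0.194]
tcp_rot: [[-0.002, 0.587, 0.809], [0.006, 0.809, -0.587], [-1.0, 0.004, -0.006]]
wrist_force: [-0.3, 1.1, -1.1]
finger_gap: 0.001
```

```bash
python3 - <<'E'
from h import *
s=stat()
for u,v in [(389.67,243.68),(389.44,243.45)]: print(atz('top',u,v,.022))
snap('wrist','w6.png')
for r in ctrl.landmark_of('start_top','wrist')[:4]: print(round(r['confidence'],2),w('wrist',r['xyz'],s))
for l in ['mug','spool']:
  for r in ctrl.landmark_of(l,'wrist')[:1]: print(l,w('wrist',r['xyz'],s))
print(delta([.45,-.331,.035]))
E
```

```text
t 12.65 J [-43.0357  16.137   92.4159   0.1928  71.7959 -97.1386] p [ 0.4522 -0.3257  0.194 ] yaw 54.041483529650385 F [-0.2678  1.1261 -1.061 ]
[ 0.4501 -0.3299  0.022 ]
[ 0.4507 -0.3293  0.022 ]
0.61 [ 0.451  -0.3355  0.0271]
0.58 [ 0.6345 -0.2797  0.0241]
0.57 [ 0.5027 -0.2447  0.025 ]
0.56 [ 0.5458 -0.3545  0.0255]
mug [ 0.3458 -0.4299  0.0063]
spool [ 0.3483 -0.2755  0.0033]
[ 0.8229 -0.0333 -0.0081]
```

View pics/w6.png

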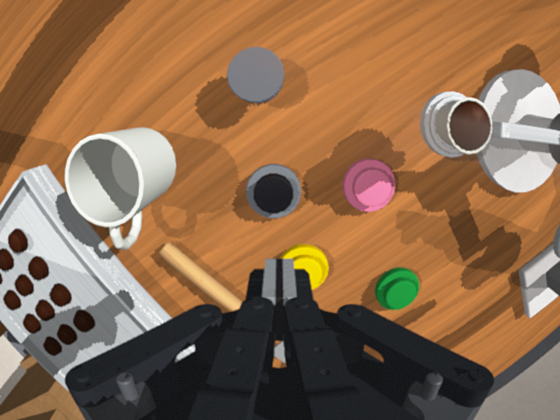

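Emit:
move_arm(
  deltas=[
    [[0.2, -0.03, -0.01, 0, 0, 0, 0], [0.4, -0.03, -0.01, 0, 0, 0, 0], [0.6, -0.03, -0.01, 0, 0, 0, 0], [0.75, -0.03, -0.01, 0, 0, 0, 0], [0.78, -0.03, -0.01, 0, 0, 0, 0], [0.78, -0.03, -0.01, 0, 0, 0, 0]],
  ],
)

```text
time_s: 13.45
tool_pos: [0.4504, -0.3301, 0.0444]
tcp_rot: [[0.006, 0.585, 0.811], [-0.002, 0.811, -0.585], [-1.0, 0.002, 0.006]]
wrist_force: [-0.4, 0.1, 0.5]
finger_gap: 0.0
```

```bash
python3 - <<'E'
from h import *
s=stat(); print(delta([.4505,-.3315,.0245]))
snap('wrist','w7.png')
snap('top','t7.png');snap('scene','s7.png')
for l in ('cup_mid','nozzle'):
  for r in ctrl.landmark_of(l,'scene')[:2]: print(l,w('scene',r['xyz']))
E
```

```text
t 13.45 J [-43.4938  24.3861 104.1245   0.2423  51.1613 -97.8221] p [ 0.4504 -0.3301  0.0444] yaw 54.17737253235816 F [-0.4215  0.1383  0.4954]
[ 0.0993 -0.0059  0.0039]
cup_mid [ 0.7016 -0.0504  0.0801]
nozzle [ 0.7036 -0.0503  0.1448]
nozzle [ 0.3763  0.438  -0.0012]
```

View pics/w7.png

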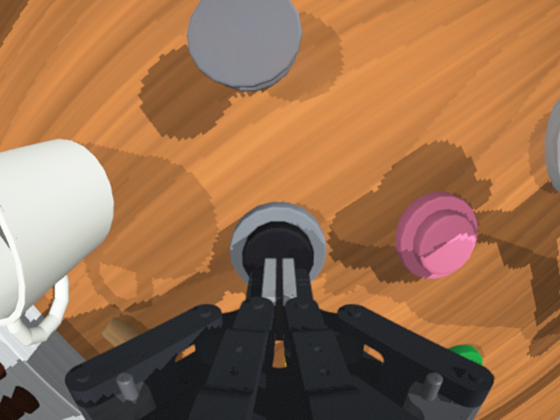

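Emit:
move_arm(
  deltas=[
    [[0.04, -0.003, 0.002, 0, 0, 0, 0], [0.07, -0.005, 0.004, 0, 0, 0, 0], [0.085, -0.005, 0.004, 0, 0, 0, 0], [0.1, -0.005, 0.004, 0, 0, 0, 0], [0.1, -0.005, 0.004, 0, 0, 0, 0], [0.1, -0.005, 0.004, 0, 0, 0, 0]],
  ],
)

```text
time_s: 14.3
tool_pos: [0.4514, -0.3326, 0.0258]
tcp_rot: [[0.009, 0.586, 0.811], [-0.004, 0.811, -0.586], [-1.0, 0.002, 0.009]]
wrist_force: [-1.3, 0.7, 3.9]
finger_gap: -0.002
```

Emit:
move_arm(
  deltas=[
    [[0.01, 0, 0, 0, 0, 0, 0], [0.02, 0, 0, 0, 0, 0, 0], [0.025, 0, 0, 0, 0, 0, 0], [0.025, 0, 0, 0, 0, 0, 0]],
  ],
)

```text
time_s: 14.7
tool_pos: [0.4514, -0.3327, 0.0237]
tcp_rot: [[0.009, 0.585, 0.811], [-0.005, 0.811, -0.585], [-1.0, 0.001, 0.011]]
wrist_force: [-5.3, 3.6, 23.8]
finger_gap: -0.001
```

Fully down (bottomed out, 24 N). Releasing.

Emit:
move_arm(
  deltas=[
    [[-0.1, 0, 0, 0, 0, 0, 0], [-0.2, 0, 0, 0, 0, 0, 0], [-0.4, 0, 0, 0, 0, 0, 0], [-0.6, 0, 0, 0, 0, 0, 0], [-0.8, 0, 0, 0, 0, 0, 0], [-0.8, 0, 0, 0, 0, 0, 0], [-0.8, 0, 0, 0, 0, 0, 0]],
  ],
)

```text
time_s: 15.4
tool_pos: [0.4501, -0.3319, 0.1841]
tcp_rot: [[0.011, 0.585, 0.811], [-0.006, 0.811, -0.585], [-1.0, 0.001, 0.012]]
wrist_force: [-0.6, 0.1, 0.5]
finger_gap: -0.002
```

```bash
python3 - <<'E'
from h import *
s=stat()
snap('top','t8.png');
for l in ('cup_mid','filled1_mid','arm1'):
  for r in ctrl.landmark_of(l,'top')[:2]: print(l,w('top',r['xyz']))
snap('scene','s8.png');snap('wrist','w8.png')
for l in ('cup_mid','nozzle'):
  for r in ctrl.landmark_of(l,'scene')[:2]: print(l,w('scene',r['xyz']))
im=cv2.imread('pics/s8.png')[150:290,130:330];cv2.imwrite('pics/s8d.png',cv2.resize(im,None,fx=4,fy=4,interpolation=cv2.INTER_CUBIC))
E
```

```text
t 15.4 J [-43.6477  16.1932  93.8248   0.1916  69.3061 -97.8862] p [ 0.4501 -0.3319  0.1841] yaw 54.172432188597874 F [-0.6227  0.0867  0.4541]
cup_mid [ 0.7026 -0.0548  0.0766]
filled1_mid [0.5061 0.083  0.0774]
arm1 [ 0.6342 -0.0462  0.0915]
arm1 [ 0.5216 -0.1054  0.0898]
cup_mid [0.5304 0.027  0.0903]
cup_mid [ 0.7015 -0.0497  0.0817]
nozzle [ 0.7021 -0.0491  0.1421]
```

View pics/s8d.png

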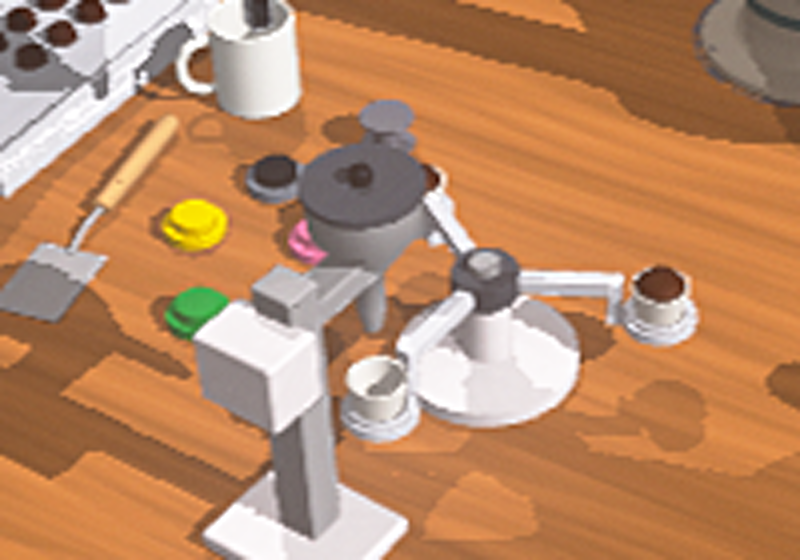

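View pics/w8.png

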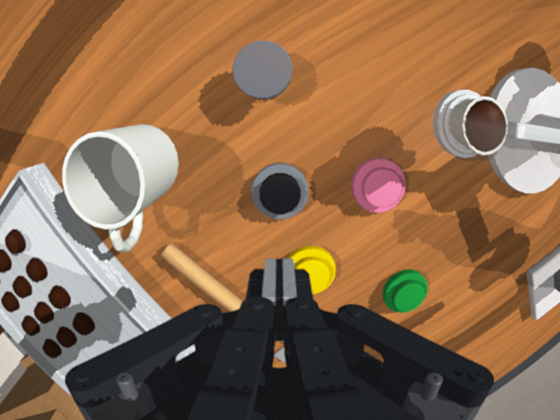

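The cup sits under the nozzle, all three cups are upright, the button is back up and the other things haven't moved.

```bash
python3 -c "
from plant import ctrl; print(ctrl.hand_in())"
```

```text
the job is handed in; nothing more can be done
None
```

The job is done and handed in, finishing at about 15.5 s of the 67 s allowed.

**Carousel:** With the shut fingertips I pushed one of the filled cups' arms about 78° counter-clockwise, in three pushes, until the empty cup stood under the nozzle. I then backed the fingers off.

**Button:** I pressed the black start button until it bottomed out, with the wrist force reading 24 N, and lifted clear. I pressed it only after the cup was in place.

**Last checks:**
- **Cup under nozzle:** The final scene picture put the cup's centre about 1 mm from the nozzle axis: cup at (0.7015, -0.0497), nozzle at (0.7021, -0.0491).
- **Rotor angle:** The two filled cups in the top picture put the empty cup's arm at -5.0°. Most estimates of the nozzle direction were between -3.8° and -5.4°, so about 1° (2–3 mm) of uncertainty remains. A few rougher readings fell outside that: one hand-picked hopper point gave -1.2°, and some scene and wrist readings ranged from about -2.5° to -7°.
- **Everything else:** All three cups looked upright on their pads, the button looked up again, and the bystanders and look-alike buttons in view appeared unmoved.

I had no direct reading of the button's travel, and I did not get an unobstructed close-up of the cup under the nozzle.

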